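# Snap the regulator weight onto the pressure cooker

## Robot

A 6-joint arm with a two-finger parallel gripper is mounted at the origin on the work surface. World frame = base frame: x ahead of the robot, y to its left, z up, the work surface at z = 0. Lengths are in m, angles in rad, forces in N, time in s.
With the tool pointing down it reaches from about 0.25 to 0.775 m from the base axis. Payload 4 kg.
Tool frame: the origin (TCP) lies at the centre of the arm's flange, where the gripper is bolted on; the fingertips stand ahead of it and the grasp point (between the pads) lies 180 mm ahead of it (robot.tcp_to_tips is the z of the fingertips in the tool frame, in m); z points along the fingers, y is the direction in which the jaws open and shut (so a half turn about z gives the same grasp; the last joint's range is limited). The gripper opens to 94 mm and grips with 3 to 60 N. Pads are 16 mm wide; open, the fingers measure 119 mm over their backs; the gripper's body (75 mm by 177 mm) begins 78 mm behind the grasp point.
Start: joints at [-1.319, 0.087, 1.371, -0, 1.684, -0.103], TCP at [0.191, -0.516, 0.405] pointing down, gripper open.
Joint ranges: [-3.1, 3.1], [-0.76, 2.03], [0.27, 2.55], [-1.08, 4.22], [0.17, 2.65], [-2.57, 2.57]. Speed limits (rad/s): [2.79, 2.79, 3.14, 3.14, 3.14, 3.14].

## Interface

Orientations are given as [roll, pitch, yaw] about the fixed x, y, z axes, in that order (R = Rz(yaw) Ry(pitch) Rx(roll)).
In Python, from bench import robot gives the robot as it stands.
- The arm moves only by the tool move_arm, never from a script. Its argument "increments" is a list that holds one entry, the list of rows, each a list of 7 numbers: the opening, from 0 (shut) to 1 (fully open), then the shift along the tool's x, y, z as a fraction of full scale, then the turn, a rotation vector about the tool's x, y, z as a fraction of full scale. In form: [[[jaw, dx, dy, dz, rx, ry, rz], ...]]. A call has 1 to 8 rows; each row is the pose to reach, as a shift and turn from the pose commanded when the call began, along the tool's axes at that moment; what a row does not reach only later rows make up. Full scale, the value 1, is 0.1 m for a shift and pi/2 rad for a turn. A row lasts 1/12 s, in which the tool goes at most 41.7 mm and 7.16 degrees, less where a joint would pass 70% of its speed; a pose out of reach is approached as far as the arm can. A call with a number of a shift or a turn outside -1 to 1 is refused whole. A call with a gripper value outside its range is refused whole. The fingers move at their own pace and stop on an object; the grip force is fixed at half the most. Time passes only in rows, so rows that repeat a pose let the fingers close. It gives the time, the measured TCP pose, the force and the opening at its end, in the units of the state.
- robot.get_obs(): the state, without advancing time (a new reading comes with each control period).
- robot.snapshot(name): name is "side" or "top" or "wrist"; returns (picture, depth): 420x560x3 uint8, red, green, blue; 420x560 float32, m along the optical axis (not along the pixel's ray), 0 where there is no reading.
- robot.camera_params(name): a dict with "mtx" (3x3 intrinsics, pixels), "R" (3x3) and "t" (3): a world point X has camera coordinates R X + t. Camera axes: x right, y down, z forward; pixel columns grow to the right and rows downward; lengths in m; the calibration is good to about 2 mm. A picture is of the moment at which its call begins: read the wrist's pose just before it. camera_params takes no time and is no camera call; for the wrist camera it gives the pose at the moment of the call.
- robot.close_job(): hands the job in, once; it reports no verdict.
The state is a dict: "time": time; "joint_positions": joint angles; "qvel": joint speeds; "joint_torque": joint torques, N m; "tool_pos": TCP position; "ee_rot": TCP orientation; "wrist_force": force on the tool from outside, world axes, zero at the start; "wrist_torque": the same for the moment, N m; "width": finger opening in m.
Only numpy, scipy, OpenCV 4.12 (cv2) and the standard library are available. Lean on these libraries where they do the work, as an engineer would, in place of code of your own. Each camera call takes 0.05 s, during which the arm holds its last target.

## Task

Pick the pressure cooker's regulator weight up off the bamboo draining tray and press it straight down onto the vent pipe on the cooker's lid: push past the click until it sits fully home on the collar. Finish still holding the weight and still pushing it firmly down onto the collar; do not let go. Leave the two jars and the spoon where they are.

Things in the scene. Friction and masses are not known exactly. Their poses are not given: they have to be found in the camera images.
- weight_mid (a point): Centre of the regulator weight: an upright steel bell 34 mm in diameter, narrower black grip (30 mm) on top, 54 mm tall over all, about 0.12 kg, standing on its rim on the tray's floor. This point is on its axis, 27 mm above its lower rim; z is up along the axis. From the rim to 36 mm up it is a plain 34 mm steel cylinder, the place to grip.
- weight_rim (a point): Middle of the weight's open lower rim, on its axis, 27 mm below weight_mid. Above it is a round cavity 24 mm wide and 32 mm deep with a sprung clip inside, 12 mm above the rim, whose free opening is 10 mm wide. The clip gives sideways, so the vent pipe may be 2 mm off the weight's axis.
- vent_seat (a point): Middle of the top face of the vent's collar (dark steel disc 32 mm wide, 10 mm tall, rigid), on the vent pipe's axis; z is up. From it rises the pipe: a 9 mm stem, a head 15 mm wide at 17 to 18 mm above the collar, tapering to a 4 mm tip at 25 mm. The weight goes over the pipe until its rim rests on the collar.
- cooker: Pressure cooker, heavy, does not move: steel pot 220 mm in diameter, aluminium lid; origin on the counter under its centre, z up. The lid's flat crown is 160 mm up; the vent stands on it 40 mm from the centre along the cooker's own +x, collar top 170 mm and pipe tip 195 mm up. Opposite stand a valve and pin 8 mm tall. Loop handles reach 153 mm out along +y and -y.
- weight: The regulator weight as a whole; origin as weight_rim. Pressed onto the pipe, its clip meets the head when the rim is 10 to 12 mm above the collar; resistance grows to some 6 to 20 N, then drops sharply (the click) with the rim 5 to 7 mm up: the clip has snapped under the head and pulls the weight down. From there it goes easily to the rigid collar.
- tray: Bamboo draining tray, fixed, 300 x 200 x 16 mm (x, y, z), walls 8 mm thick, floor 8 mm above the counter; origin on the counter under its centre. The weight stands on its -x half, the small jar on its +x half.
- jar_small: Bystander: corked glass spice jar, 44 mm in diameter, 86 mm tall, upright on the tray; origin at its underside.
- jar_tall: Bystander: corked glass jar, 60 mm in diameter, 128 mm tall, on the counter beyond the cooker and tray; origin at its underside.
- spoon: Bystander: wooden spoon 220 mm long lying on the counter beyond the cooker and tray; origin at its underside.
Not all that is in view belongs to the job. Of the things that look like the weight, the smallest one is meant.

How it is judged:
On the way, in this order (a step that is already met when the one before it is completed fails the run):
1. the weight is lifted off the tray (height (world z) of weight_rim above 0.06 m and contact force between weight and tray below 0.1 N), for 0.2 s.
2. the weight has clicked over the vent's head and sits home on the collar (z of weight_rim in the frame of vent_seat below 0.0025 m and distance between weight_rim and vent_seat below 0.006 m and angle between weight_mid's own z axis and vertical below 0.1 rad), for 0.2 s.
At the end, for the whole second after the job is handed in: the weight is snapped on the vent pipe: its rim within 2.5 mm of the collar's top, within 6 mm of the collar's middle and within 0.1 rad of upright; the gripper's fingers still hold it and it is still pressed on the cooker with more than 4 N (its own weight is about 1.2 N) (all of step 2 and contact force between weight and cooker above 4 N and contact force between the fingers and weight above 2 N); the arm keeps its last pose, push and grip.
It fails at once if a jar or the spoon is disturbed (distance of any of jar_small, jar_tall, spoon from where it was at the start of the episode above 0.03 m or angle between any of jar_small, jar_tall's own z axis and vertical above 0.5 rad).
It also fails if it takes over 56 s, if anything falls off the work surface, if the arm or the gripper's body presses on something with over 40 N, if the wrist force passes 120 N, or if a joint passes its speed limit or range.

## Working session

There is one attempt and no reset: what is moved stays moved. The work goes in short steps, Python scripts to look and compute and a tool call to move; the robot and the scene stay as the last step left them, time stands still between calls to the robot, and variables do not carry over. Pictures are saved under pics/ and viewed, and the job is handed in when it is done.

Besides the shell and the picture viewer there is one more tool, called after "Call:" as a command line: name --argument value ..., lists and objects as JSON in quotes. move_arm: Moves the arm, as the interface text tells. Its arguments: {"type":"object","properties":{"increments":{"type":"array","items":{"type":"array","items":{"type":"array","items":{"type":"number","minimum":-1,"maximum":1}}}}},"required":["increments"]}

```bash
ls; mkdir -p pics
cat > h.py <<'E'
import numpy as np,cv2
from bench import robot
def snap(n,f):
    p=robot.camera_params(n); im,d=robot.snapshot(n)
    cv2.imwrite(f'pics/{f}.png',im[:,:,::-1]); np.savez(f'pics/{f}.npz',im=im,d=d,mtx=p['mtx'],R=p['R'],t=p['t'])
def pt(f,u,v,z=None,d=None):
    q=np.load(f'pics/{f}.npz'); r=np.linalg.inv(q['mtx'])@[u,v,1]; R=q['R'];t=q['t']
    if z is None:
        dd=q['d'][int(round(v)),int(round(u))] if d is None else d
        return R.T@(r*dd-t)
    c=-R.T@t; w=R.T@r
    return c+w*(z-c[2])/w[2]
E
python3 - <<'E'
from h import *
for n in('top','side','wrist'): snap(n,n+'0')
print(robot.get_obs())
E
```

```text
pics
{'time': 0.15, 'joint_positions': array([-1.31909432e+00,  8.77954375e-02,  1.37187556e+00, -3.62550230e-05,
        1.68360539e+00, -1.03076967e-01]), 'qvel': array([ 0.00123721, -0.00196679, -0.00306146,  0.00029935, -0.00060863,
        0.00255272]), 'joint_torque': array([ 1.85497869e-03, -3.40642118e+01, -3.02793324e+01,  7.18416623e-02,
        3.04721401e-02, -1.13283202e-04]), 'tool_pos': array([ 0.19104283, -0.51566806,  0.4037832 ]), 'ee_rot': array([-3.13991415e+00, -1.37406752e-04,  3.54774803e-01]), 'wrist_force': array([-0.07721529, -0.48019906, -0.52803914]), 'wrist_torque': array([ 0.07014111,  0.02296963, -0.04919016]), 'width': 0.09407415631979153}
```

View pics/top0.png

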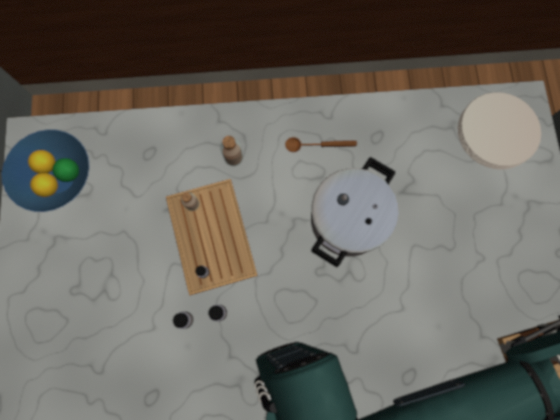

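View pics/side0.png

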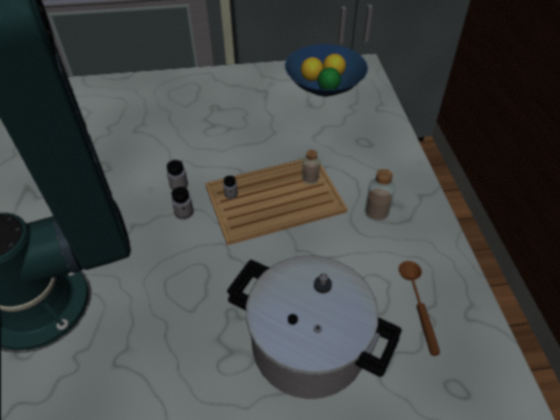

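View pics/wrist0.png

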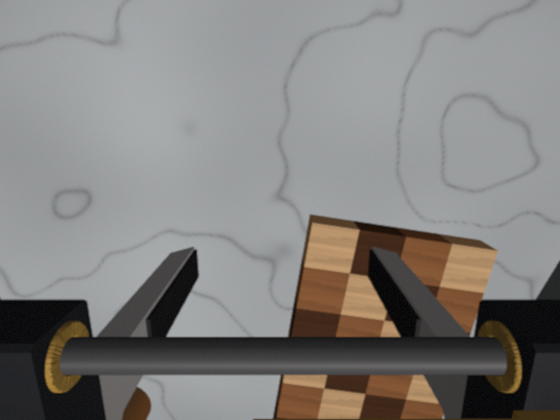

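Candidates for the weight in the top view are (201,271) on the tray, and (181,320) and (217,312) on the counter. The one on the tray looks smallest. On the cooker, the vent seems to be the tall dark thing at (343,199), with the valve and pin opposite at (368,221) and (375,207). I'll check both in crops.

Run:
```python
from h import *
a=cv2.imread('pics/top0.png'); b=cv2.imread('pics/side0.png')
f=lambda i,x,y,w,h,s:cv2.resize(i[y:y+h,x:x+w],(w*s,h*s),interpolation=cv2.INTER_CUBIC)
A=np.hstack([f(a,165,240,65,95,6),f(a,305,155,65,95,6)]); cv2.imwrite('pics/c1.png',A)
B=np.hstack([f(b,160,150,80,80,5),f(b,270,265,80,80,5)]); cv2.imwrite('pics/c2.png',B)
for n,u,v in[('w',201,271),('d1',181,320),('d2',217,312),('ventTip',343,199),('lid',355,235),('lid2',340,225),('floor',215,265),('jar',191,201),('j2',231,148)]:print(n,pt('top0',u,v).round(4))
for n,u,v in[('w',230,181),('d1',176,167),('d2',181,195),('vent',323,280),('lid',290,290)]:print(n,pt('side0',u,v).round(4))
```

```text
w [0.4175 0.2486 0.0657]
d1 [0.2915 0.3051 0.0711]
d2 [0.3049 0.2085 0.0748]
ventTip [ 0.5596 -0.1399  0.187 ]
lid [ 0.4687 -0.1643  0.1624]
lid2 [ 0.498  -0.1291  0.1602]
floor [0.4383 0.2187 0.0038]
jar [0.6145 0.2683 0.0747]
j2 [0.7463 0.1442 0.1192]
w [0.4231 0.2404 0.0635]
d1 [0.298  0.2954 0.0741]
d2 [0.3092 0.2009 0.0727]
vent [ 0.5643 -0.1507  0.1896]
lid [ 0.509  -0.1424  0.1579]
```

View pics/c1.png

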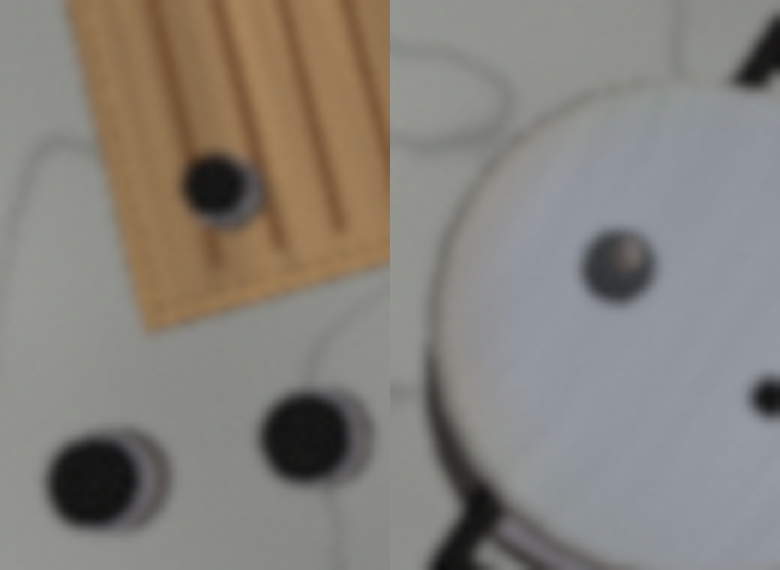

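View pics/c2.png

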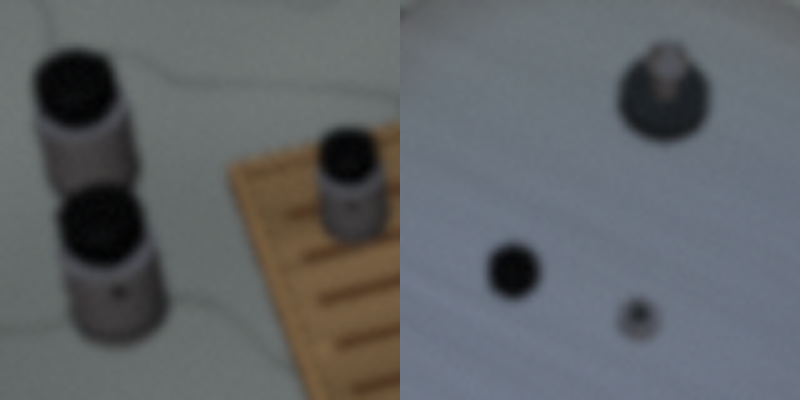

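Call:
move_arm --increments '[[[1,0.25,-0.33,0,0,0,0],[1,0.5,-0.66,0,0,0,0],[1,0.75,-1,0,0,0,0],[1,0.75,-1,0,0,0,0]]]'

```text
time: 0.48
tool_pos: [0.2277, -0.391, 0.4042]
ee_rot: [-3.138, -0.002, 0.359]
wrist_force: [0.3, -0.4, -0.1]
width: 0.0939
```

Call:
move_arm --increments '[[[1,0.25,-0.33,0,0,0,0],[1,0.5,-0.66,0,0,0,0],[1,0.75,-1,0,0,0,0],[1,0.75,-1,0,0,0,0]]]'

```text
time: 0.82
tool_pos: [0.2632, -0.2717, 0.405]
ee_rot: [-3.141, -0.002, 0.361]
wrist_force: [-0.3, -0.7, 0.4]
width: 0.0939
```

Call:
move_arm --increments '[[[1,0.25,-0.33,0,0,0,0],[1,0.5,-0.66,0,0,0,0],[1,0.75,-1,0,0,0,0],[1,0.75,-1,0,0,0,0]]]'

```text
time: 1.15
tool_pos: [0.2991, -0.1516, 0.4051]
ee_rot: [-3.141, -0.003, 0.365]
wrist_force: [-0.2, 0.2, -0.3]
width: 0.0938
```

Call:
move_arm --increments '[[[1,0.25,-0.33,0,0,0,0],[1,0.5,-0.66,0,0,0,0],[1,0.75,-1,0,0,0,0],[1,0.75,-1,0,0,0,0]]]'

```text
time: 1.48
tool_pos: [0.3346, -0.0312, 0.4048]
ee_rot: [-3.139, -0.002, 0.368]
wrist_force: [-0.5, -0.9, -0.5]
width: 0.0941
```

Call:
move_arm --increments '[[[1,0.25,-0.33,0,0,0,0],[1,0.5,-0.66,0,0,0,0],[1,0.75,-1,0,0,0,0],[1,0.75,-1,0,0,0,0]]]'

```text
time: 1.82
tool_pos: [0.3703, 0.0878, 0.4043]
ee_rot: [-3.139, -0.001, 0.364]
wrist_force: [-1.3, -0.6, -0.1]
width: 0.0937
```

Run:
```python
from h import *
snap('wrist','wrist1'); o=robot.get_obs()
print({k:np.round(o[k],4) for k in o if k!='joint_torque'},robot.tcp_to_tips)
p=robot.camera_params('wrist'); print('cam',-p['R'].T@p['t'],p['R'])
print(p['mtx'])
```

```text
{'time': np.float64(1.8667), 'joint_positions': array([ 7.7400e-02, -3.0210e-01,  1.7243e+00, -1.0000e-04,  1.7204e+00,
        1.2861e+00]), 'qvel': array([-0.0878, -0.0282,  0.0201, -0.0385,  0.0165, -0.0259]), 'tool_pos': array([0.37  , 0.0854, 0.4042]), 'ee_rot': array([-3.1414e+00,  1.0000e-03,  3.6200e-01]), 'wrist_force': array([-1.0658, -0.4541, -1.1276]), 'wrist_torque': array([-0.0157, -0.0405, -0.031 ]), 'width': np.float64(0.0941)} 0.1992
cam [0.44101379 0.11303234 0.38467723] [[ 3.54783510e-01 -9.34948446e-01 -2.52850663e-04]
 [-9.02459151e-01 -3.42525494e-01  2.61235081e-01]
 [-2.44327941e-01 -9.24537113e-02 -9.65275178e-01]]
[[349.46481221   0.         282.83443065]
 [  0.         349.46481221 215.2697074 ]
 [  0.           0.           1.        ]]
```

View pics/wrist1.png

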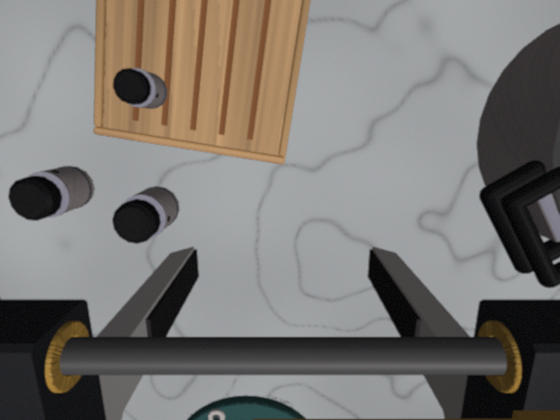

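The wrist view shows the weight on the tray, its cap centred near (131,86). The two larger decoys are at (36,198) and (140,220).

Run:
```python
from h import *
i=cv2.imread('pics/wrist1.png'); cv2.imwrite('pics/c3.png',cv2.resize(i[50:130,90:190],None,fx=7,fy=7,interpolation=cv2.INTER_CUBIC))
print(pt('wrist1',131.5,86,z=.062), pt('top0',200.8,270.8,z=.062),pt('side0',160+348/5,150+155/5,z=.062))
print('vent',pt('top0',343.2,199.2,z=.17),pt('side0',270+264/5,265+100/5,z=.17))
```

```text
[0.42167833 0.25025428 0.062     ] [0.41846191 0.24982758 0.062     ] [0.42218294 0.24204899 0.062     ]
vent [ 0.5632764 -0.1431242  0.17     ] [ 0.5656102  -0.14796017  0.17      ]
```

View pics/c3.png

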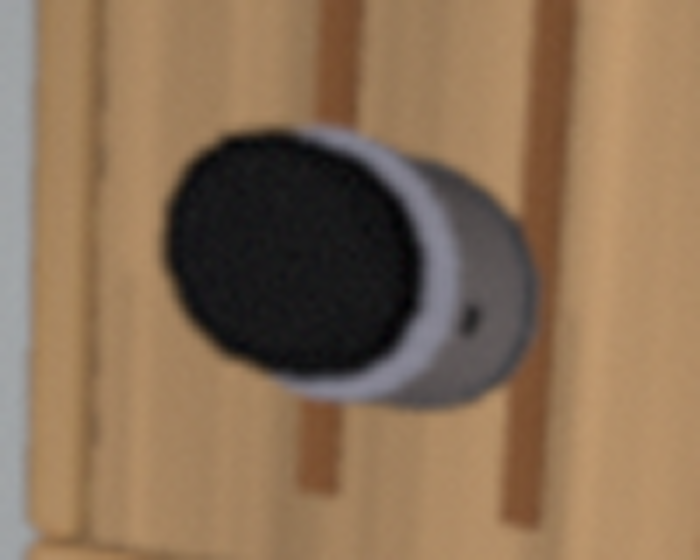

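Call:
move_arm --increments '[[[1,0.1,-0.35,0.2,0,0,0],[1,0.15,-0.7,0.4,0,0,0],[1,0.2,-1,0.6,0,0,0],[1,0.2,-1,0.8,0,0,0]]]'

```text
time: 2.2
tool_pos: [0.353, 0.1856, 0.3238]
ee_rot: [-3.14, -0.001, 0.358]
wrist_force: [-0.2, -0.8, -0.6]
width: 0.0935
```

Call:
move_arm --increments '[[[1,0,-0.17,0,0,0,0],[1,0,-0.33,0,0,0,0],[1,0,-0.33,0,0,0,0],[1,0,-0.33,0,0,0,0]]]'

```text
time: 2.53
tool_pos: [0.3424, 0.2138, 0.3246]
ee_rot: [3.14, 0.0, 0.354]
wrist_force: [-0.6, 0.2, -0.2]
width: 0.0942
```

Run:
```python
from h import *
o=robot.get_obs();snap('wrist','wrist2')
print({k:np.round(o[k],4) for k in o if k!='joint_torque'})
```

```text
{'time': np.float64(2.5333), 'joint_positions': array([ 4.1800e-01, -2.1760e-01,  1.8171e+00, -1.4000e-03,  1.5423e+00,
        1.6348e+00]), 'qvel': array([-0.0133, -0.0072, -0.0056, -0.003 ,  0.0015,  0.005 ]), 'tool_pos': array([0.3424, 0.2138, 0.3246]), 'ee_rot': array([3.1401e+00, 2.0000e-04, 3.5410e-01]), 'wrist_force': array([-0.5573,  0.248 , -0.1693]), 'wrist_torque': array([ 0.0832, -0.003 ,  0.0069]), 'width': np.float64(0.0942)}
```

View pics/wrist2.png

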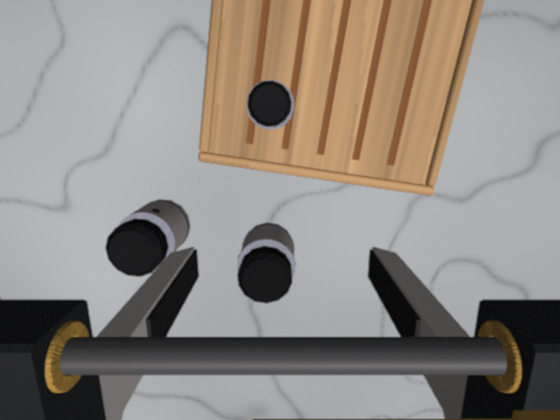

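The weight is now seen straight down at (270,104), with the decoys at (137,246) and (266,275).

Run:
```python
from h import *
for u in(247.5,270,293): print(pt('wrist2',u,104,z=.062))
w=pt('wrist2',270,104,z=.062)
y=.354;d=w[:2]-[.3424,.2138]; print(d@[np.cos(y),np.sin(y)],d@[np.sin(y),-np.cos(y)])
```

```text
[0.41593325 0.26627167 0.062     ]
[0.42111719 0.25227594 0.062     ]
[0.42641723 0.23796678 0.062     ]
0.08717400802184078 -0.00880267436403126
```

Call:
move_arm --increments '[[[1,0.4,-0.05,0,0,0,0],[1,0.8,-0.09,0,0,0,0],[1,0.87,-0.09,0.2,0,0,0],[1,0.87,-0.09,0.3,0,0,0],[1,0.87,-0.09,0.3,0,0,0],[1,0.87,-0.09,0.3,0,0,0]]]'

```text
time: 3.08
tool_pos: [0.4196, 0.2524, 0.2938]
ee_rot: [3.141, 0.003, 0.353]
wrist_force: [-0.6, 1.1, 0.5]
width: 0.094
```

Run:
```python
from h import *
o=robot.get_obs();snap('wrist','wrist3')
print({k:np.round(o[k],4) for k in o if k!='joint_torque'})
```

```text
{'time': np.float64(3.0833), 'joint_positions': array([ 4.2580e-01,  3.5000e-03,  1.6802e+00, -4.0000e-04,  1.4610e+00,
        1.6432e+00]), 'qvel': array([ 0.0104, -0.0276, -0.0202, -0.0009, -0.0042,  0.0025]), 'tool_pos': array([0.4196, 0.2524, 0.2938]), 'ee_rot': array([3.141e+00, 3.100e-03, 3.535e-01]), 'wrist_force': array([-0.6203,  1.103 ,  0.5224]), 'wrist_torque': array([-0.0336,  0.042 ,  0.0135]), 'width': np.float64(0.094)}
```

View pics/wrist3.png

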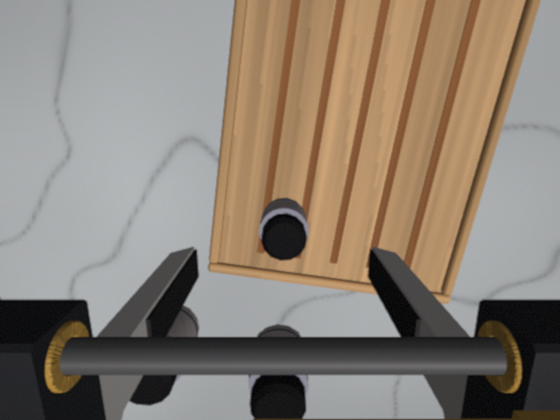

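Call:
move_arm --increments '[[[0.53,0.01,0,0,0,0,0],[0.53,0.01,0,0.1,0,0,0],[0.53,0.01,0,0.2,0,0,0],[0.53,0.01,0,0.3,0,0,0],[0.53,0.01,0,0.3,0,0,0],[0.53,0.01,0,0.3,0,0,0]]]'

```text
time: 3.63
tool_pos: [0.4204, 0.2539, 0.2632]
ee_rot: [3.141, 0.003, 0.355]
wrist_force: [-0.0, 0.1, -0.7]
width: 0.0574
```

Call:
move_arm --increments '[[[0.53,0,0,0.15,0,0,0],[0.53,0,0,0.3,0,0,0],[0.53,0,0,0.45,0,0,0],[0.53,0,0,0.5,0,0,0],[0.53,0,0,0.51,0,0,0],[0.53,0,0,0.51,0,0,0]]]'

```text
time: 4.13
tool_pos: [0.4211, 0.2541, 0.2138]
ee_rot: [3.142, 0.0, 0.355]
wrist_force: [-0.1, 0.1, 0.7]
width: 0.0497
```

Call:
move_arm --increments '[[[0.3,0,0,0,0,0,0],[0.2,0,0,0,0,0,0],[0.2,0,0,0,0,0,0],[0.2,0,0,0,0,0,0],[0,0,0,0,0,0,0],[0,0,0,0,0,0,0],[0,0,0,0,0,0,0],[0,0,0,0,0,0,0]]]'

```text
time: 4.8
tool_pos: [0.4214, 0.2541, 0.2148]
ee_rot: [3.141, -0.002, 0.355]
wrist_force: [-1.1, -1.9, 6.1]
width: 0.0337
```

Run:
```python
from h import *
o=robot.get_obs();snap('wrist','wrist4')
print({k:np.round(o[k],4) for k in o if k!='joint_torque'})
```

```text
{'time': np.float64(4.8), 'joint_positions': array([ 4.2750e-01,  7.9300e-02,  1.7695e+00, -5.0000e-04,  1.2907e+00,
        1.6437e+00]), 'qvel': array([-0.0024, -0.0014,  0.0015, -0.0017,  0.001 ,  0.0031]), 'tool_pos': array([0.4214, 0.2541, 0.2148]), 'ee_rot': array([ 3.1412e+00, -2.1000e-03,  3.5480e-01]), 'wrist_force': array([-1.106 , -1.8961,  6.0522]), 'wrist_torque': array([-0.2511, -0.0128,  0.0435]), 'width': np.float64(0.0337)}
```

View pics/wrist4.png

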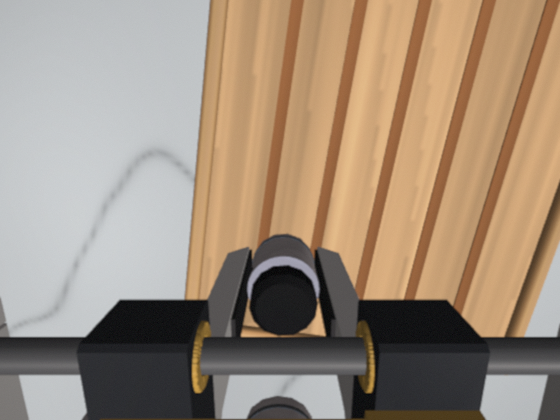

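The grasp holds: the width is 33.7 mm and the weight sits between the pads at (283,290). Lifting now.

Call:
move_arm --increments '[[[0,0,0,-0.15,0,0,0],[0,0,0,-0.4,0,0,0],[0,0,0,-0.7,0,0,0],[0,0,0,-1,0,0,0],[0,0,0,-1,0,0,0]]]'

```text
time: 5.27
tool_pos: [0.4221, 0.2548, 0.3196]
ee_rot: [-3.14, -0.011, 0.355]
wrist_force: [1.0, 0.2, -0.6]
width: 0.034
```

Call:
move_arm --increments '[[[0,0,0,-0.4,0,0,0],[0,0,0,-0.8,0,0,0],[0,0,0,-1,0,0,0],[0,0,0,-1,0,0,0],[0,0,0,-1,0,0,0]]]'

```text
time: 5.68
tool_pos: [0.421, 0.2542, 0.4132]
ee_rot: [-3.141, -0.0, 0.355]
wrist_force: [-0.2, 0.1, -2.2]
width: 0.0338
```

Run:
```python
from h import *
o=robot.get_obs();snap('wrist','wrist5');snap('side','side5')
print({k:np.round(o[k],4) for k in o if k!='joint_torque'})
i=cv2.imread('pics/wrist5.png');j=cv2.imread('pics/side5.png')
cv2.imwrite('pics/c5.png',np.hstack([cv2.resize(i[210:350,200:370],None,fx=3,fy=3),cv2.resize(j[0:210,140:280],(280,420))]))
```

```text
{'time': np.float64(5.6833), 'joint_positions': array([ 4.2780e-01, -4.4900e-02,  1.4885e+00,  2.0000e-04,  1.6975e+00,
        1.6437e+00]), 'qvel': array([-0.0017,  0.027 ,  0.0666, -0.002 ,  0.0024, -0.0004]), 'tool_pos': array([0.421 , 0.2542, 0.4132]), 'ee_rot': array([-3.1413e+00, -4.0000e-04,  3.5490e-01]), 'wrist_force': array([-0.2143,  0.1183, -2.1573]), 'wrist_torque': array([-0.0251,  0.0232, -0.0265]), 'width': np.float64(0.0338)}
```

View pics/c5.png

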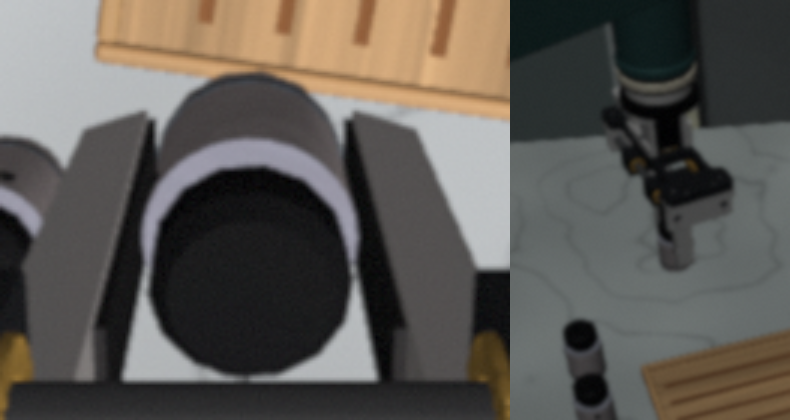

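Call:
move_arm --increments '[[[0,-0.1,0.3,-0.1,0,0,0],[0,-0.2,0.65,-0.2,0,0,0],[0,-0.22,1,-0.3,0,0,0]]]'

```text
time: 6.03
tool_pos: [0.4342, 0.152, 0.4406]
ee_rot: [-3.141, 0.007, 0.357]
wrist_force: [0.9, 0.3, -0.7]
width: 0.0341
```

Call:
move_arm --increments '[[[0,-0.1,0.33,0,0,0,0],[0,-0.2,0.66,0,0,0,0],[0,-0.22,1,0,0,0,0]]]'

```text
time: 6.28
tool_pos: [0.4484, 0.0497, 0.441]
ee_rot: [-3.14, 0.005, 0.355]
wrist_force: [0.0, -0.9, -1.3]
width: 0.0341
```

Call:
move_arm --increments '[[[0,-0.1,0.33,0,0,0,0],[0,-0.2,0.66,0,0,0,0],[0,-0.22,1,0,0,0,0]]]'

```text
time: 6.53
tool_pos: [0.4625, -0.0519, 0.4407]
ee_rot: [-3.139, 0.005, 0.354]
wrist_force: [1.7, -0.0, -1.7]
width: 0.0338
```

Call:
move_arm --increments '[[[0,-0.1,0.33,0,0,0,0],[0,-0.2,0.66,0,0,0,0],[0,-0.25,1,0,0,0,0]]]'

```text
time: 6.78
tool_pos: [0.474, -0.1544, 0.4404]
ee_rot: [-3.137, 0.004, 0.354]
wrist_force: [0.9, 0.4, -1.2]
width: 0.0341
```

Call:
move_arm --increments '[[[0,0,0.15,0,0,0,0],[0,0,0.24,0,0,0,0],[0,0,0.24,0,0,0,0],[0,0,0.24,0,0,0,0]]]'

```text
time: 7.12
tool_pos: [0.4831, -0.1745, 0.4423]
ee_rot: [-3.139, 0.001, 0.355]
wrist_force: [-0.5, 0.7, -1.7]
width: 0.0341
```

Run:
```python
from h import *
o=robot.get_obs();snap('wrist','wrist6')
print({k:np.round(o[k],4) for k in o if k!='joint_torque'})
```

```text
{'time': np.float64(7.1167), 'joint_positions': array([-4.5720e-01,  2.6000e-03,  1.3847e+00,  9.0000e-04,  1.7573e+00,
        7.5830e-01]), 'qvel': array([ 0.0226, -0.0235, -0.0039,  0.002 ,  0.0012, -0.0009]), 'tool_pos': array([ 0.4831, -0.1745,  0.4423]), 'ee_rot': array([-3.1388e+00,  1.5000e-03,  3.5540e-01]), 'wrist_force': array([-0.4923,  0.6546, -1.7471]), 'wrist_torque': array([ 0.0511, -0.009 , -0.0215]), 'width': np.float64(0.0341)}
```

View pics/wrist6.png

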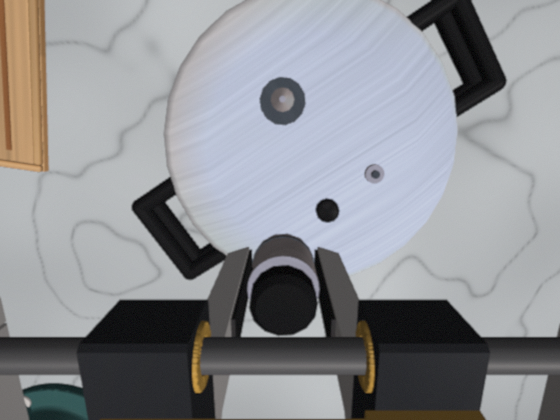

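The vent collar shows at (283,101), seen nearly straight down. The held weight is at (283,290), and its far steel edge is near row 236. Next I'll compute the vent's position and fit the held weight's axis.

```bash
cat > proj.py <<'E'
from h import *
def overlay(f,out,circs,box,s):
    q=np.load(f'pics/{f}.npz'); im=cv2.imread(f'pics/{f}.png')
    x,y,w,h=box; c=cv2.resize(im[y:y+h,x:x+w],None,fx=s,fy=s,interpolation=cv2.INTER_CUBIC)
    rv=cv2.Rodrigues(q['R'])[0]
    for (ctr,r,col) in circs:
        a=np.linspace(0,2*np.pi,90); P=np.c_[ctr[0]+r*np.cos(a),ctr[1]+r*np.sin(a),np.full(90,ctr[2])]
        p=cv2.projectPoints(P,rv,q['t'],q['mtx'],None)[0][:,0]
        p=((p-[x,y]+.5)*s).astype(np.int32); cv2.polylines(c,[p],True,col,1)
    cv2.imwrite(f'pics/{out}.png',c)
E
python3 - <<'E'
from proj import *
v=pt('wrist6',283,101,z=.17); print('vent',v)
T=np.array([.4831,-.1745,.4423]); y=.355
rz=T[2]-.2068
def W(dx,dy):
    return T[:2]+dx*np.array([np.cos(y),np.sin(y)])+dy*np.array([np.sin(y),-np.cos(y)])
w=W(0,0)
C=[((*w,rz),.017,(0,0,255)),((*w,rz+.036),.017,(0,255,0)),((*w,rz+.054),.015,(255,255,0))]
overlay('wrist6','o6a',C,(210,220,150,130),5)
overlay('wrist6','o6b',[((v[0],v[1],.17),.016,(0,0,255)),((v[0],v[1],.195),.002,(0,255,0)),((v[0],v[1],.1875),.0075,(255,0,0))],(245,65,75,75),8)
E
```

```text
vent [ 0.56624736 -0.14218879  0.17      ]
```

View pics/o6a.png

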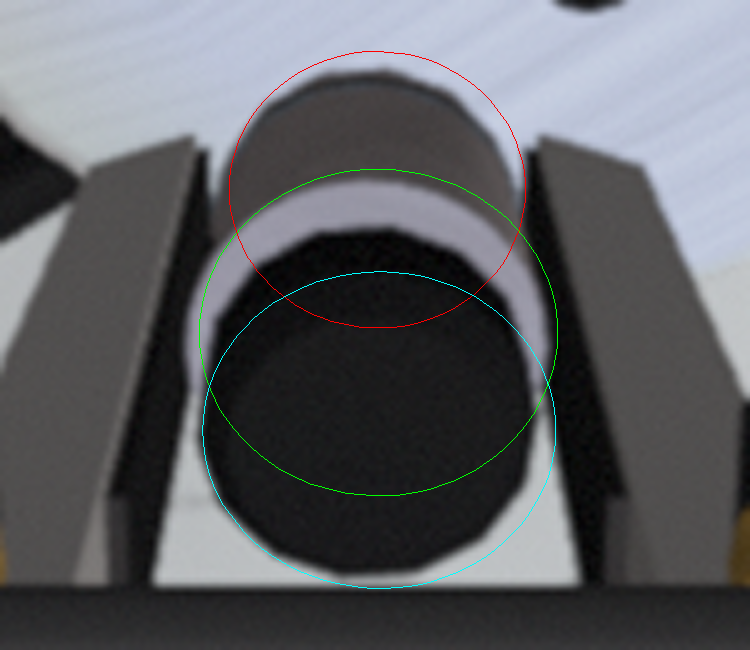

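View pics/o6b.png

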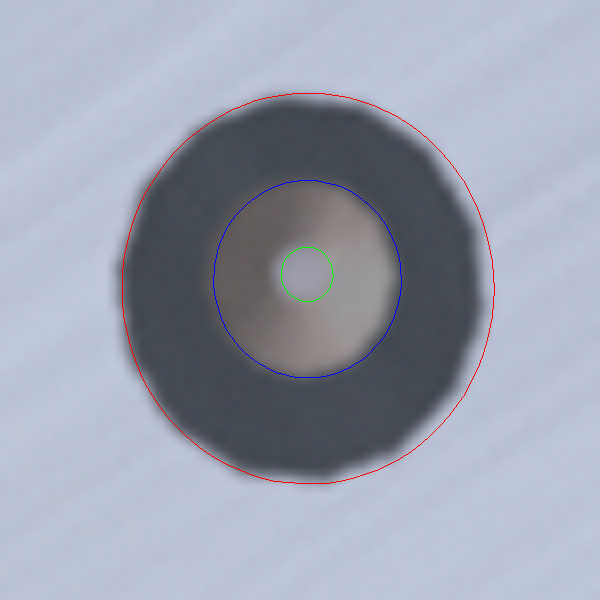

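```bash
cat > fit.py <<'E'
from proj import *
from scipy.optimize import least_squares
def fit(f,T,y,rim,sh,cap=None,tilt=False):
    q=np.load(f'pics/{f}.npz'); rv=cv2.Rodrigues(q['R'])[0]
    ex=np.array([np.cos(y),np.sin(y),0]);ey=np.array([np.sin(y),-np.cos(y),0])
    a=np.linspace(0,2*np.pi,180)
    def ext(p,h,r):
        c=T+ex*(p[0]+p[3]*h)+ey*p[1]+[0,0,-.2068+p[2]+h]
        P=c+r*(np.outer(np.cos(a),ex)+np.outer(np.sin(a),ey))
        m=cv2.projectPoints(P,rv,q['t'],q['mtx'],None)[0][:,0]
        return np.array([m[:,0].min(),m[:,0].max(),m[:,1].min()])
    def res(p):
        p=np.r_[p,0] if not tilt else p
        return np.r_[ext(p,0,.017)-rim,ext(p,.036,.017)-sh]
    s=least_squares(res,[0,0,0,0] if tilt else [0,0,0]); return s.x,s.fun
E
python3 - <<'E'
from fit import *
T=np.array([.4831,-.1745,.4423]); y=.355
cv=lambda l,r,t:np.array([210+l/5-.5,210+r/5-.5,220+t/5-.5])
for tl in(False,True): print(*[x.round(4) for x in fit('wrist6',T,y,cv(222,525,70),cv(186,552,180),tilt=tl)])
v=pt('wrist6',282.2,100.4,z=.17);v2=pt('wrist6',245+306/8-.5,65+273/8-.5,z=.195);print(v,v2)
for k in (v,v2):
    d=k[:2]-T[:2];print(d@[np.cos(y),np.sin(y)],d@[np.sin(y),-np.cos(y)])
E
```

```text
[-0.0004 -0.0007  0.0029] [-0.1942 -0.7571 -1.3363  0.5785  0.2059  1.0964]
[-0.0009 -0.0007  0.004   0.0382] [-0.3337 -0.6237 -0.0084  0.2973  0.4895  0.0069]
[ 0.5664238 -0.1415359  0.17     ] [ 0.56632392 -0.14206021  0.195     ]
0.08958626905036327 -0.0019461232942073886
0.08931037162152236 -0.001489226978383603
```

Call:
move_arm --increments '[[[0,0.3,0,0,0,0,0],[0,0.6,-0.01,0,0,0,0],[0,0.8,-0.01,0.05,0,0,0],[0,0.9,-0.01,0.15,0,0,0],[0,0.9,-0.01,0.25,0,0,0],[0,0.9,-0.01,0.25,0,0,0],[0,0.9,-0.01,0.25,0,0,0]]]'

```text
time: 7.75
tool_pos: [0.5661, -0.1426, 0.4172]
ee_rot: [-3.14, 0.003, 0.355]
wrist_force: [-0.1, 0.1, -1.3]
width: 0.034
```

Run:
```python
from proj import *
o=robot.get_obs();snap('wrist','wrist7');snap('side','side7')
print({k:np.round(o[k],4) for k in o if k!='joint_torque'})
T=o['tool_pos'];v=(.5665,-.1418); C=[]
C=[((*v,.17),.016,(0,0,255)),((*v,.17),.002,(0,0,255)),((*v,.195),.002,(0,255,0)),((*T[:2],T[2]-.2068),.017,(255,255,0)),((*T[:2],T[2]-.1708),.017,(255,255,0))]
overlay('side7','o7s',C,(280,220,90,90),7)
i=cv2.imread('pics/side7.png');cv2.imwrite('pics/c7s.png',cv2.resize(i[220:310,280:370],None,fx=7,fy=7,interpolation=cv2.INTER_CUBIC))
```

```text
{'time': np.float64(7.75), 'joint_positions': array([-3.4370e-01,  1.6200e-01,  1.2631e+00, -5.0000e-04,  1.7200e+00,
        8.7180e-01]), 'qvel': array([-0.0136, -0.0194, -0.0294,  0.0003,  0.0012,  0.0021]), 'tool_pos': array([ 0.5661, -0.1426,  0.4172]), 'ee_rot': array([-3.1398e+00,  3.0000e-03,  3.5510e-01]), 'wrist_force': array([-0.1283,  0.051 , -1.2725]), 'wrist_torque': array([ 0.    , -0.0207, -0.0137]), 'width': np.float64(0.034)}
```

View pics/o7s.png

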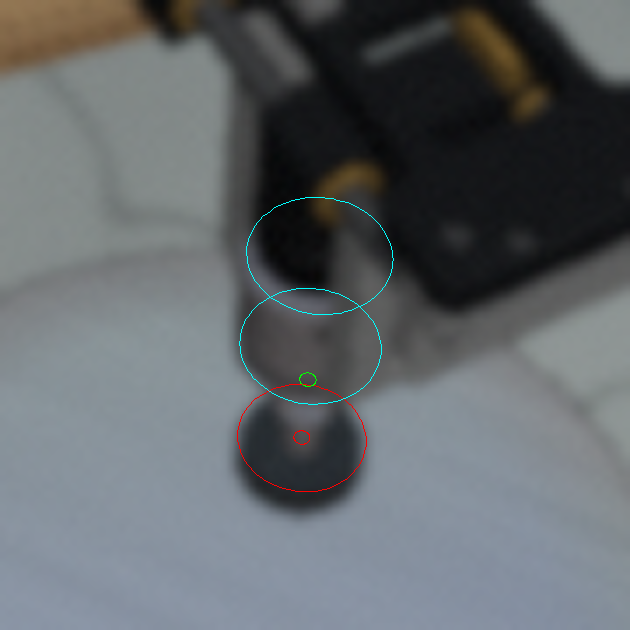

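View pics/wrist7.png

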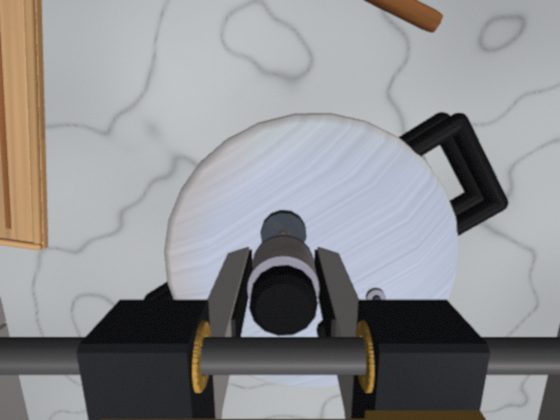

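View pics/c7s.png

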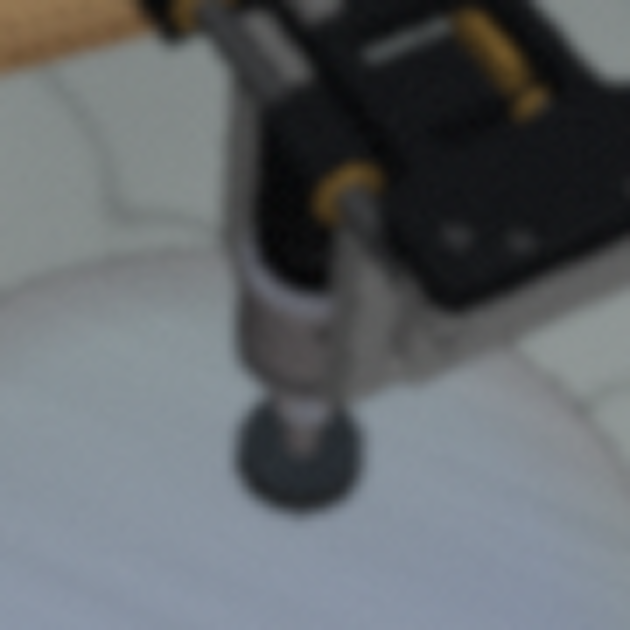

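Both the wrist and side views show the weight over the pipe, with projected axes agreeing to about 1 mm. I'm descending in stages and watching the force.

Call:
move_arm --increments '[[[0,0,0,0.05,0,0,0],[0,0,0,0.1,0,0,0],[0,0,0,0.15,0,0,0],[0,0,0,0.2,0,0,0],[0,0,0,0.24,0,0,0],[0,0,0,0.24,0,0,0]]]'

```text
time: 8.35
tool_pos: [0.5668, -0.143, 0.393]
ee_rot: [-3.14, 0.002, 0.355]
wrist_force: [-0.5, -0.3, -0.7]
width: 0.0343
```

Run:
```python
from proj import *
o=robot.get_obs();snap('wrist','wrist8');snap('side','side8')
print({k:np.round(o[k],4) for k in o if k!='joint_torque'})
i=cv2.imread('pics/side8.png');j=cv2.imread('pics/wrist8.png')
cv2.imwrite('pics/c8.png',np.hstack([cv2.resize(i[230:310,280:360],(400,400),interpolation=cv2.INTER_CUBIC),cv2.resize(j[210:310,235:335],(400,400),interpolation=cv2.INTER_CUBIC)]))
```

```text
{'time': np.float64(8.35), 'joint_positions': array([-3.4410e-01,  1.6750e-01,  1.3044e+00, -1.0000e-04,  1.6723e+00,
        8.7210e-01]), 'qvel': array([ 0.0025, -0.0021, -0.0168, -0.0006,  0.012 , -0.0025]), 'tool_pos': array([ 0.5668, -0.143 ,  0.393 ]), 'ee_rot': array([-3.140e+00,  2.000e-03,  3.547e-01]), 'wrist_force': array([-0.5086, -0.2705, -0.7438]), 'wrist_torque': array([ 0.0381,  0.0299, -0.0148]), 'width': np.float64(0.0343)}
```

View pics/c8.png

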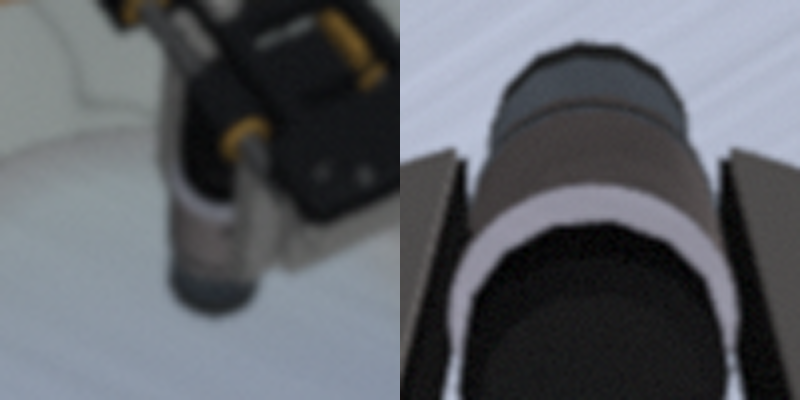

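The pipe is inside the cavity, the collar is centred under the rim to within about 1 mm, and there is no contact force yet.

Call:
move_arm --increments '[[[0,0,0,0.03,0,0,0],[0,0,0,0.06,0,0,0],[0,0,0,0.08,0,0,0],[0,0,0,0.08,0,0,0]]]'

```text
time: 8.78
tool_pos: [0.5671, -0.1425, 0.3866]
ee_rot: [-3.141, -0.001, 0.355]
wrist_force: [0.8, 2.1, 0.1]
width: 0.034
```

Call:
move_arm --increments '[[[0,0,0,0.02,0,0,0],[0,0,0,0.03,0,0,0],[0,0,0,0.03,0,0,0]]]'

```text
time: 9.03
tool_pos: [0.567, -0.1426, 0.3856]
ee_rot: [3.14, -0.003, 0.355]
wrist_force: [-0.8, 2.3, 4.4]
width: 0.0343
```

Call:
move_arm --increments '[[[0,0,0,0.02,0,0,0],[0,0,0,0.03,0,0,0],[0,0,0,0.03,0,0,0]]]'

```text
time: 9.28
tool_pos: [0.5672, -0.143, 0.3814]
ee_rot: [3.139, -0.002, 0.355]
wrist_force: [2.2, 0.1, -1.9]
width: 0.0338
```

Call:
move_arm --increments '[[[0,0,0,0.02,0,0,0],[0,0,0,0.03,0,0,0],[0,0,0,0.03,0,0,0]]]'

```text
time: 9.53
tool_pos: [0.5669, -0.1429, 0.3769]
ee_rot: [-3.14, 0.001, 0.355]
wrist_force: [0.9, 1.5, -0.2]
width: 0.0337
```

Call:
move_arm --increments '[[[0,0,0,0.02,0,0,0],[0,0,0,0.03,0,0,0],[0,0,0,0.03,0,0,0]]]'

```text
time: 9.78
tool_pos: [0.5665, -0.1427, 0.3767]
ee_rot: [3.141, -0.001, 0.355]
wrist_force: [-2.7, 2.5, 7.1]
width: 0.0336
```

Run:
```python
from proj import *
o=robot.get_obs();snap('wrist','wrist9');snap('side','side9')
print({k:np.round(o[k],4) for k in o if k!='joint_torque'})
i=cv2.imread('pics/side9.png');j=cv2.imread('pics/wrist9.png')
cv2.imwrite('pics/c9.png',np.hstack([cv2.resize(i[230:310,280:360],(400,400),interpolation=cv2.INTER_CUBIC),cv2.resize(j[210:310,235:335],(400,400),interpolation=cv2.INTER_CUBIC)]))
```

```text
{'time': np.float64(9.7833), 'joint_positions': array([-0.3438,  0.17  ,  1.3337,  0.    ,  1.6373,  0.8721]), 'qvel': array([ 0.0018, -0.0013,  0.0011,  0.0009,  0.0009,  0.0015]), 'tool_pos': array([ 0.5665, -0.1427,  0.3767]), 'ee_rot': array([ 3.1412e+00, -5.0000e-04,  3.5490e-01]), 'wrist_force': array([-2.7299,  2.4835,  7.0947]), 'wrist_torque': array([0.4989, 0.5618, 0.0488]), 'width': np.float64(0.0336)}
```

View pics/c9.png

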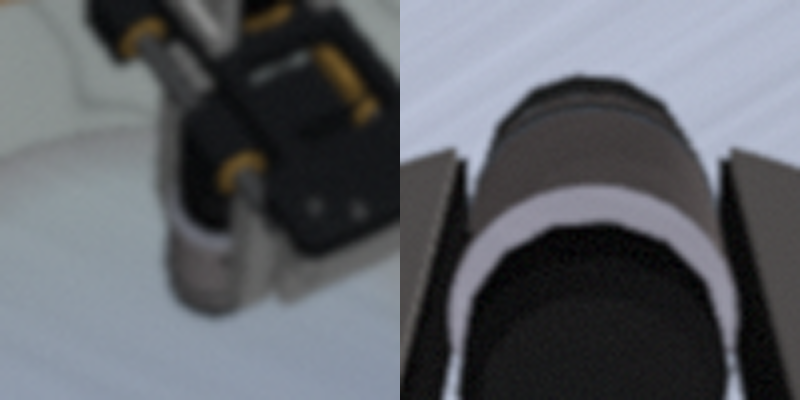

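The force rises steeply at z = 0.3767 m, which fits the rim resting on the collar, and the views agree. I'll add a bit more push and hold.

Call:
move_arm --increments '[[[0,0,0,0.01,0,0,0],[0,0,0,0.02,0,0,0],[0,0,0,0.03,0,0,0],[0,0,0,0.03,0,0,0],[0,0,0,0.03,0,0,0],[0,0,0,0.03,0,0,0],[0,0,0,0.03,0,0,0]]]'

```text
time: 10.47
tool_pos: [0.5662, -0.1425, 0.3767]
ee_rot: [3.14, -0.002, 0.355]
wrist_force: [-6.3, 3.0, 15.5]
width: 0.0341
```

Call:
move_arm --increments '[[[0,0,0,0,0,0,0],[0,0,0,0,0,0,0],[0,0,0,0,0,0,0],[0,0,0,0,0,0,0]]]'

```text
time: 10.8
tool_pos: [0.5662, -0.1425, 0.3767]
ee_rot: [3.14, -0.002, 0.355]
wrist_force: [-5.7, 3.5, 15.7]
width: 0.0339
```

Run:
```python
from proj import *
o=robot.get_obs();snap('wrist','wrist10');snap('side','side10')
print({k:np.round(o[k],4) for k in o if k!='joint_torque'})
for k in range(3): robot.snapshot('top'); print(robot.get_obs()['wrist_force'])
i=cv2.imread('pics/side10.png');j=cv2.imread('pics/wrist10.png')
cv2.imwrite('pics/c10.png',np.hstack([cv2.resize(i[230:310,280:360],(400,400),interpolation=cv2.INTER_CUBIC),cv2.resize(j[210:310,235:335],(400,400),interpolation=cv2.INTER_CUBIC)]))
```

```text
{'time': np.float64(10.8), 'joint_positions': array([-0.3437,  0.1683,  1.3358, -0.    ,  1.6345,  0.8721]), 'qvel': array([-0.0008,  0.0006,  0.0007,  0.002 ,  0.0001,  0.0017]), 'tool_pos': array([ 0.5662, -0.1425,  0.3767]), 'ee_rot': array([ 3.1397e+00, -2.3000e-03,  3.5500e-01]), 'wrist_force': array([-5.6539,  3.5086, 15.6766]), 'wrist_torque': array([ 0.6598,  1.2646, -0.0065]), 'width': np.float64(0.0339)}
[-5.67225178  3.50792493 16.27049362]
[-5.86821185  3.24987007 15.09577025]
[-5.93238125  3.43502383 15.40742412]
```

View pics/c10.png

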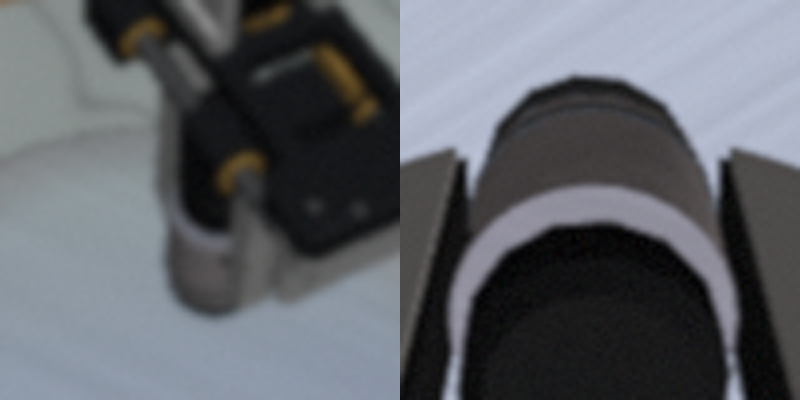

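Run:
```python
from proj import *
T=np.array([.5662,-.1425,.3767]);w=T[:2]
for f,o,b,s in(('wrist10','o10w',(250,215,75,75),8),('side10','o10s',(300,255,50,50),12)):
    overlay(f,o,[((*w,.16),.016,(0,0,255)),((*w,.17),.017,(0,255,0)),((*w,.206),.017,(255,255,0))],b,s)
a=[cv2.convertScaleAbs(cv2.imread(f'pics/{o}.png'),alpha=1.8,beta=20) for o in('o10w','o10s')]
a=[cv2.resize(x,(400,400)) for x in a]
q=[]
for f,(x,y,w_,h) in(('wrist10',(250,215,75,75)),('side10',(300,255,50,50))):
    i=cv2.imread(f'pics/{f}.png')[y:y+h,x:x+w_]; q.append(cv2.convertScaleAbs(cv2.resize(i,(400,400),interpolation=cv2.INTER_CUBIC),alpha=1.8,beta=20))
cv2.imwrite('pics/c11.png',cv2.resize(np.vstack([np.hstack(a),np.hstack(q)]),(600,600)))
```

```text
(no output)
```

View pics/c11.png

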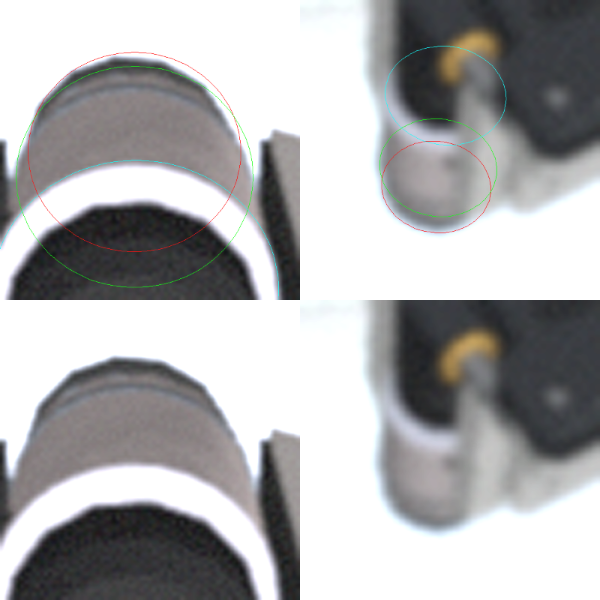

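Run:
```python
from h import *
c=[]
for f in('wrist6','wrist8','wrist10'):
    i=cv2.imread(f'pics/{f}.png'); print(f,i[224:262,280:287].mean((1)).astype(int)[:,[0,2]].tolist())
    c.append(cv2.resize(cv2.convertScaleAbs(i[220:265,255:315],alpha=1.8,beta=10),(600,450),interpolation=cv2.INTER_CUBIC)[:, 150:410])
cv2.imwrite('pics/c12.png',np.hstack(c))
```

```text
wrist6 [[217, 189], [218, 191], [217, 191], [217, 189], [217, 189], [217, 189], [218, 191], [220, 192], [216, 189], [186, 163], [110, 101], [57, 58], [56, 51], [69, 64], [68, 69], [65, 69], [66, 70], [65, 69], [64, 68], [64, 68], [64, 67], [63, 67], [63, 67], [63, 67], [63, 67], [64, 68], [65, 69], [65, 69], [65, 70], [67, 71], [68, 71], [85, 85], [126, 120], [159, 148], [165, 152], [163, 151], [163, 150], [163, 150]]
wrist8 [[50, 43], [71, 60], [78, 64], [78, 65], [78, 65], [78, 65], [78, 65], [78, 65], [77, 64], [73, 65], [62, 62], [52, 54], [54, 49], [68, 62], [65, 66], [62, 66], [62, 66], [62, 66], [61, 65], [61, 64], [61, 64], [60, 64], [59, 64], [59, 63], [60, 63], [61, 65], [63, 66], [62, 66], [63, 67], [64, 68], [65, 68], [81, 82], [121, 114], [153, 142], [158, 146], [157, 145], [157, 144], [156, 144]]
wrist10 [[205, 179], [205, 179], [206, 180], [205, 178], [179, 157], [105, 92], [42, 38], [28, 27], [32, 31], [44, 44], [58, 60], [55, 57], [53, 48], [64, 59], [64, 65], [62, 66], [62, 66], [61, 65], [61, 65], [60, 63], [61, 64], [60, 64], [59, 63], [59, 62], [60, 64], [60, 64], [61, 65], [62, 65], [62, 66], [62, 66], [62, 66], [75, 76], [113, 107], [150, 139], [158, 146], [156, 144], [154, 142], [155, 143]]
```

View pics/c12.png

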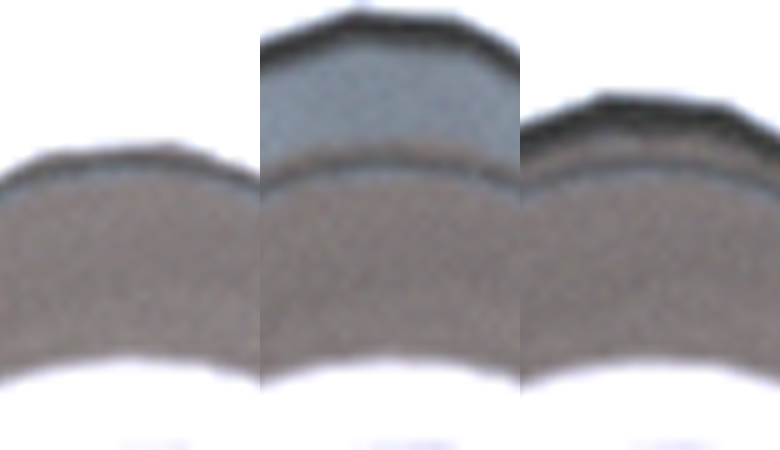

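In all three crops the grey bevel belongs to the bell. Under it only the collar's dark side remains visible, about 4 px against 3.75 px predicted, and its top face is fully covered. The weight is home, so I'm handing in.

Run:
```python
from h import *
print(robot.close_job())
o=robot.get_obs(); print(o['time'],o['tool_pos'],o['wrist_force'],o['width'])
```

```text
the job is handed in; nothing more can be done
None
the job is handed in; nothing more can be done
```

I gripped the smallest look-alike, the weight standing on the tray, and lifted it clear. I lined it up over the vent with the wrist and side cameras and pressed it down past the click onto the collar. I handed the job in at about 11 s, with the arm still gripping and pushing. The hand-in gave no verdict.

**Checks that agreed**
- **Click:** the clip first met the pipe head with the rim about 10 mm up. Force rose to at least 4.4 N in the samples, then dropped at about 5 mm up.
- **Seating:** motion stopped hard at TCP z = 0.3767 m, where I estimate the rim at 0.170 m, the collar's height. A further 3 mm of commanded push raised the force without moving the tool.
- **Push and grip:** the last readings were a steady 15–16 N upward on the tool, with the fingers at 33.9 mm on the weight. It did not visibly slip in the last views.
- **Pictures:** the wrist close-up shows only the collar's side below the rim, about 4 px against 3.75 px predicted.

**Doubts**
- **Click force:** the 4.4 N peak is below the stated 6–20 N. I only read the force at the end of each short move, so I probably missed the true peak.
- **Tilt:** one fit of the held weight allowed about 0.04 rad of tilt, under the 0.1 rad limit and possibly a camera calibration effect.
- **Sideways force:** about 7 N remains sideways on the wrist.
- **Jars and spoon:** I kept clear of them but took no dedicated picture at the end to confirm they had not moved.

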